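Clamp a graphite specimen in the dilatometer and close its shell

ROBOT

A 6-joint arm with a two-finger parallel gripper is mounted at the origin on the work surface. World frame = base frame: x ahead of the robot, y to its left, z up, the work surface at z = 0. Lengths are in m, angles in rad, forces in N, time in s.
With the tool pointing down it reaches from about 0.15 to 0.775 m from the base axis. Payload 6.1 kg.
Tool frame: the origin (TCP) lies on the centre line of the jaws, within the pads' length; the fingertips stand 14 mm ahead of it and the grasp point (between the pads) lies 5 mm behind it; x points along the fingers, y is the direction in which the jaws open and shut, and the axes are right-handed (so a half turn about x gives the same grasp; the last joint's range is limited). The gripper opens to 85 mm and grips with 20 to 120 N. Pads are 22 mm wide; open, the fingers measure 114 mm over their backs; the gripper's body (76 mm by 85 mm) begins 54 mm behind the grasp point. The pads swing forward as they close: fully open they stand 13 mm farther back than shut.
Start: joints at [1.191, 0.126, -0.04, 1.405, 0, 1.571], TCP at [0.195, 0.488, 0.245] pointing down, gripper open.
Joint ranges: [-2.72, 2.72], [-0.95, 1.95], [-1.27, 1.35], [-1.78, 2.02], [-1.46, 1.47], [-3.14, 3.14]. Speed limits (rad/s): [2.39, 2.39, 3.01, 3.14, 3.14, 3.14].

INTERFACE

Orientations are given as a unit quaternion [x, y, z, w].
In Python, from workcell import sense, vision, order gives the robot as it stands. The module is installed in compiled form; this text tells all that it offers.
- The arm moves only by the shell command python3 -m crank 'ROWS' [OPENING] [FORCE]. ROWS is JSON, a list that holds one entry, the list of rows, each a list of 6 numbers: the shift along the tool's x, y, z in m, then the turn, a rotation vector about the tool's x, y, z in degrees. In form: [[[x, y, z, wx, wy, wz], ...]]. A call has 1 to 8 rows; each row shifts and turns the commanded pose from where the row before left it, along the tool's axes as they then stand; what a row does not reach is not made up. A row lasts 1/10 s, in which the tool goes at most 50 mm and 8.59 degrees, less where a joint would pass 70% of its speed; a pose out of reach is approached as far as the arm can. A call is refused whole if a number of a shift passes 0.05 or a number of a turn 8.59, either way. A call with a gripper value outside its range is refused whole. OPENING is the closure, from 0 (fully open) to 1 (shut), set as the call begins (- or left out, the last holds). The fingers move at their own pace and stop on an object; FORCE is the grip in N (left out, the last holds). Time passes only in rows, so rows that do not move let the fingers close. It gives the time, the measured TCP pose, the force and the opening at its end, in the units of the state.
- sense(): the state, without advancing time (a new reading comes with each control period).
- vision.read_camera(name): name is "scene" or "top" or "wrist"; returns the picture (480x640x3 uint8, red, green, blue); there is no depth.
- vision.get_calibration(name): a dict with "intrinsics" (3x3 intrinsics, pixels), "rvec" (rotation vector, rad) and "tvec" (3), from world to camera coordinates, as OpenCV has them. Camera axes: x right, y down, z forward; pixel columns grow to the right and rows downward; lengths in m; the calibration is good to about 2 mm. A picture is of the moment at which its call begins: read the wrist's pose just before it. get_calibration takes no time and is no camera call; for the wrist camera it gives the pose at the moment of the call.
- order.sign_off(): hands the job in, once; it reports no verdict.
The state is a dict: "time_s": time; "joint_positions": joint angles; "joint_vel": joint speeds; "joint_efforts": joint torques, N m; "tcp_pos": TCP position; "eef_rot": TCP orientation; "contact_force": force on the tool from outside, world axes, zero at the start; "ft_torque": the same for the moment, N m; "width": opening from 0.0 (shut) to 1.0 (fully open).
Only numpy, scipy, OpenCV 4.12 (cv2) and the standard library are available. Lean on these libraries where they do the work, as an engineer would, in place of code of your own. Each camera call takes 0.05 s, during which the arm holds its last target. There are 200 camera calls.

TASK

Push the sliding jaw of the dilatometer gently along its rail until the graphite specimen is held lightly, with about 6 N, between the jaw's nose and the spring stop; the specimen is brittle, so do not squeeze it hard. Then, with the jaw left holding the specimen by itself, swing the open upper shell down without slamming it until its edges sit fully on the lower shell, and leave the loose things around the instrument alone.

Things in the scene. Friction and masses are not known exactly. Their poses are not given: they have to be found in the camera images.
- dilatometer: Fixed bench instrument: cream base 160 (x) x 490 (y) x 32 mm with a steel rail, top 40 mm above the bench. Origin on the bench under the middle of the aluminium shell; x across, y along the rail from the jaw to the spring stop, z up. The base spans y -300 to +190 mm. Lower shell: open trough 110 x 200 (y) mm, rim 85 mm up, with a V cradle along y holding the specimen's axis at x 0, z 85.
- stop_zone (a point): Middle of the zone where the stop may be: dilatometer x 0, y 70, z 85 mm (fixed). The stop is a 20 mm round steel spring plunger in an aluminium tailstock at the +y end, on the specimen's axis. It was set by hand and is not measured: its free nose lies anywhere up to 15 mm either side of this point along y. It yields along +y at about 2 N per mm, up to 12 mm.
- jaw: Sliding jaw at the rail's -y end. Origin at the tip of its 16 mm round-nosed rod, 85 mm above the bench, axes as the dilatometer's. Slides along y, up to 140 mm from its hindmost place (nose y -130 in the dilatometer's frame), with a steady drag of about 10 N (plus 1 N at 0.1 m/s), and stays where left against less force. Starts 15 to 75 mm short of the specimen.
- jaw_back (a point): Where to push the jaw along +y: on the flat back face of its dark upright thumb plate (70 mm wide in x, 12 thick), 145 mm behind the nose tip and 20 mm above the nose's axis, so 105 mm above the bench. The plate's top is 35 mm above this point; below it the jaw's aluminium block, 64 mm wide and 55 long, ends flush with the plate. Clear space behind.
- specimen: Brittle turned graphite specimen, loose in the V cradle along the rail: 100 mm long, 70 mm on the stop side 30 mm in diameter, 30 mm neck on the jaw side 20 mm in diameter, about 0.13 kg. Origin on its axis at mid length, y along the axis to the stop. Slides along the cradle when pushed (0.5 to 2 N of friction); starts 10 to 70 mm short of the stop.
- lid (a joint): Angle of the upper shell half about its hinge, 0 = shut, edges on the lower shell's rim; positive is open, about 1.25 to 1.55 rad at the start, at most 1.7. A stiff hinge (0.32 N m) holds it wherever it is left, so it must be brought all the way down. Aluminium, 0.35 kg, 110 x 200 mm, 40 mm high, flat roof with slanted sides.
- lid_hinge (a point): Middle of the upper shell's hinge line, on the robot's side of the lower shell's rim: dilatometer x = -55, y = 0, z = 85 mm. The hinge line runs along the dilatometer's y; the free edge is 110 mm from it and swings up and towards the robot as it opens.
- lid_roof (a point): Point on the outside of the upper shell's flat roof, mid length, moving with it; with the shell shut it is 70 mm from the hinge line towards +x and 40 mm above the rim. The flat part of the roof spans 30 to 80 mm from the hinge line. Open, the roof faces the robot.
- beaker: Bystander: glass beaker 70 mm across, 90 mm high, origin under its centre.
- screwdriver: Bystander: screwdriver 180 mm long lying on the bench past the jaw end of the instrument.
- crucible: Bystander: white lidded ceramic crucible 72 mm across, 69 mm high, origin under its centre.
Things that resemble listed ones, but are neither listed nor needed, are in the scene too. Of the things that look like the specimen, the middle-sized one is meant.

How it is judged:
By the outcome, as a careful person would: the job done as asked, in the order asked, and still so for the second after the job is handed in, with the robot touching nothing.
It also fails if it takes over 54 s, if anything falls off the work surface, if the arm or the gripper's body presses on something with over 40 N, if the wrist force passes 120 N, or if a joint passes its speed limit or range.

## Working session

There is one attempt and no reset: what is moved stays moved. The work goes in short steps, Python scripts to look and compute and a shell command to move; the robot and the scene stay as the last step left them, time stands still between calls to the robot, and variables do not carry over. Pictures are saved under pics/ and viewed, about 8 in all and at most 12, crops included, and the job is handed in when it is done.

```bash
mkdir -p pics
python3 - <<'E'
from workcell import sense, vision
import cv2,numpy as np
print(sense())
for n in("scene","top"):
    c=vision.get_calibration(n);print(n,c)
    cv2.imwrite(f"pics/{n}0.png",vision.read_camera(n)[:,:,::-1])
E
```

```text
{'time_s': 0.0, 'joint_positions': array([ 1.19098942e+00,  1.26388973e-01, -4.06233965e-02,  1.40538522e+00,
        3.46272757e-05,  1.57078189e+00]), 'joint_vel': array([-7.92931050e-04, -7.83630636e-04, -3.63093712e-04,  7.41145804e-05,
       -7.11260243e-04, -2.37943156e-05]), 'joint_efforts': array([ 2.28915756e-03, -4.35913324e+01,  3.52923989e+01,  1.72782160e-02,
        1.27556086e-04, -1.28023842e-05]), 'tcp_pos': array([0.19448724, 0.48723241, 0.24451669]), 'eef_rot': array([ 0.13291768,  0.69451437, -0.13402496,  0.69427659]), 'contact_force': array([0.74016601, 0.42184957, 0.43270908]), 'ft_torque': array([ 0.01979786, -0.01124334, -0.01249514]), 'width': 1.0019456495341583}
scene {'intrinsics': array([[451.83558182,   0.        , 319.01194656],
       [  0.        , 451.83558182, 247.19714213],
       [  0.        ,   0.        ,   1.        ]]), 'rvec': array([ 1.74973592,  1.43716897, -0.75337635]), 'tvec': array([-0.12815231, -0.21313641,  1.43817775])}
top {'intrinsics': array([[446.65101211,   0.        , 321.85145345],
       [  0.        , 446.65101211, 233.86200196],
       [  0.        ,   0.        ,   1.        ]]), 'rvec': array([ 2.1347037 , -2.16135754,  0.14738666]), 'tvec': array([0.03483327, 0.55050314, 1.04260633])}
```

View pics/scene0.png

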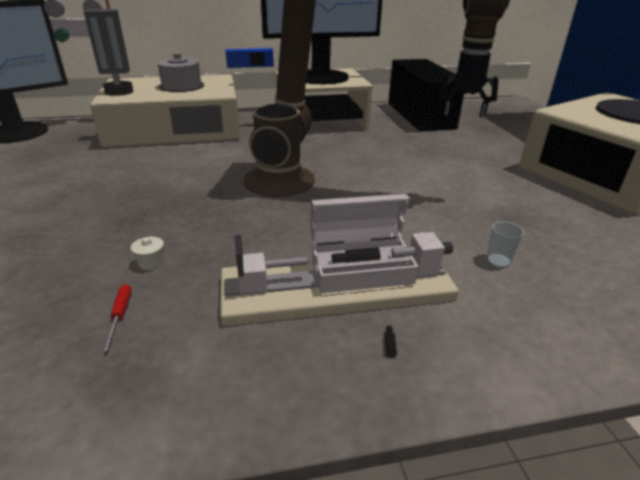

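View pics/top0.png

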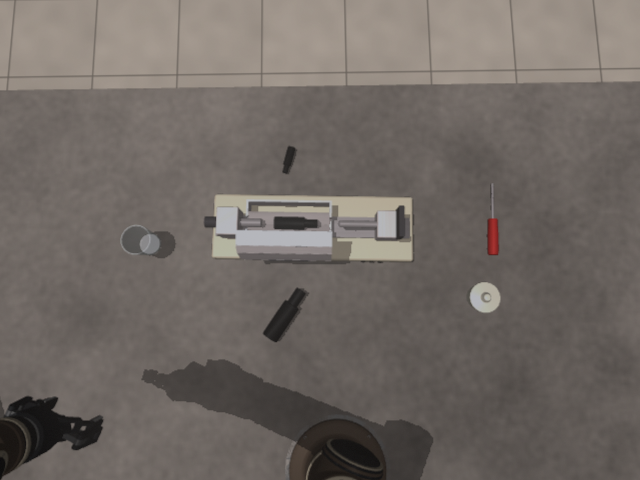

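The top view shows the instrument at px x 213–412, y 195–262, with the jaw plate at (402,222), the stop at about (255,222), the open lid at (285,243), and the screwdriver, crucible and beaker clear of it. Three things could be taken for the specimen: small (289,160), large (285,315) and mid-sized in the cradle (295,223). By its size and place in the cradle I choose the third, and I'll check it in a close crop.

```bash
cat > h.py <<'E'
import numpy as np,cv2
from workcell import sense, vision
from scipy.spatial.transform import Rotation as R
def ray(n,uv,z,c=None):
    c=c or vision.get_calibration(n);M=cv2.Rodrigues(c["rvec"])[0]
    uv=np.atleast_2d(np.float64(uv));d=np.c_[uv,np.ones(len(uv))]@np.linalg.inv(c["intrinsics"]).T@M
    o=-M.T@c["tvec"];return o+d*((z-o[2])/d[:,2])[:,None]
def proj(n,P,c=None):
    c=c or vision.get_calibration(n);return cv2.projectPoints(np.float64(P),c["rvec"],c["tvec"],c["intrinsics"],None)[0][:,0]
E
python3 - <<'E'
from h import *
t=cv2.imread("pics/top0.png");hsv=cv2.cvtColor(t,cv2.COLOR_BGR2HSV)
print(hsv[255,225],hsv[255,400],hsv[200,400],hsv[300,100])
m=((hsv[...,0]>15)&(hsv[...,0]<35)&(hsv[...,1]>25)&(hsv[...,2]>140)).astype(np.uint8)
m[:100]=0
m=cv2.morphologyEx(m,cv2.MORPH_OPEN,np.ones((3,3)))
n,l,s,_=cv2.connectedComponentsWithStats(m);print(s[1:])
ys,xs=np.nonzero(m[180:275,200:425]);p=np.c_[xs+200,ys+180].astype(np.float32)
W=ray("top",p,0.032)[:,:2]
r=cv2.minAreaRect((W*1000).astype(np.float32));print(r,cv2.boxPoints(r))
c=cv2.resize(t[180:280,195:425],None,fx=3.47,fy=3.47,interpolation=cv2.INTER_CUBIC)
s0=cv2.imread("pics/scene0.png");d=cv2.resize(s0[185:325,210:470],(798,430),interpolation=cv2.INTER_CUBIC)
cc=np.zeros((600,798,3),np.uint8);c=cv2.resize(t[188:268,200:420],(798,290),interpolation=cv2.INTER_CUBIC);cc[:290]=c
cc[300:600]=cv2.resize(s0[190:322,215:460],(557,300),interpolation=cv2.INTER_CUBIC)[:,:].__class__((300,798,3),np.uint8) if 0 else cv2.copyMakeBorder(cv2.resize(s0[190:322,215:460],(557,300),interpolation=cv2.INTER_CUBIC),0,0,0,241,0)
cv2.imwrite("pics/crop1.png",cc)
E
```

```text
[ 32  27 181] [ 25  34 180] [ 19  43 179] [ 11  27 105]
[[ 214  194  198   23 2027]
 [ 258  206   71    7  414]
 [ 212  236   24   22  404]
 [ 337  238   75   23 1292]
 [ 487  284   13   18  144]
 [ 496  303    3    3    9]]
((569.9642333984375, 52.152374267578125), (485.0487976074219, 156.0359344482422), 88.32437133789062) [[ 484.88794 -187.987  ]
 [ 640.8572  -192.54965]
 [ 655.0405   292.29175]
 [ 499.0713   296.8544 ]]
```

View pics/crop1.png

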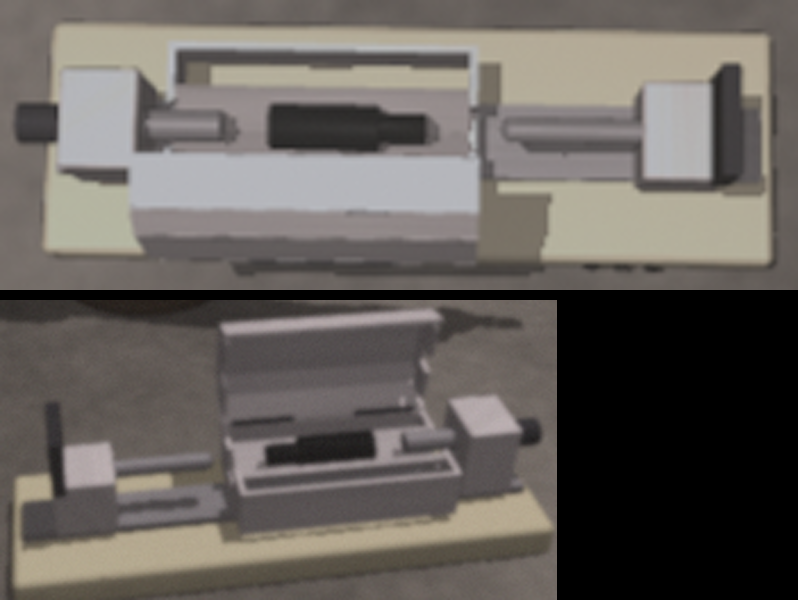

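The crop confirms the choice: a two-step black piece in the V cradle, its thick end towards the stop (268,127) and its neck end at (430,127). The jaw nose is at (502,130) and the stop nose at about (235,127).

```bash
cat >> h.py <<'E'
O=np.array([.5716,.107,0]);ey=np.array([.0292,.99957,0]);ex=np.array([.99957,-.0292,0])
def D(P): P=np.atleast_2d(P)-O;return np.c_[P@ex,P@ey,P[:,2]]*1000
def Wd(x,y,z): return O+(ex*x+ey*y)/1000+np.array([0,0,z/1000])
def delta(target,s=None):
    s=s or sense();r=R.from_quat(s["eef_rot"]);return r.inv().apply(target-s["tcp_pos"])
E
python3 - <<'E'
from h import *
f=lambda u,v:(200+u/3.627,188+v/3.627)
for k,(u,v,z) in dict(nose=(502,130,.085),specj=(428,128,.085),shoulder=(380,128,.085),specs=(268,127,.085),stop=(236,126,.085),plateback_top=(741,120,.14),rimL=(170,48,.085),rimR=(478,48,.085)).items(): print(k,D(ray("top",f(u,v),z)).round(1))
g=lambda u,v:(215+u/2.2735,190+(v-300)/2.2735)
for k,(u,v,z) in dict(nose=(212,462,.085),specj=(266,457,.085),specs=(375,445,.085),stop=(402,441,.085)).items(): print(k,D(ray("scene",g(u,v),z)).round(1))
# lid edge in scene, y of ends
s=sense();print(R.from_quat(s["eef_rot"]).as_matrix().round(3))
# lid angle: predict free edge pixel vs theta
for th in(1.25,1.35,1.45,1.55):
    P=[Wd(-55+110*np.cos(th),y,85+110*np.sin(th)) for y in(-100,100)]
    p=proj("scene",P);t=proj("top",P);print(th,((p-[215,190])*2.2735+[0,300]).round(0).tolist(),((t-[200,188])*3.627).round(0).tolist())
E
```

```text
nose [[  -0.8 -117.9   85. ]]
specj [[ -0.3 -70.5  85. ]]
shoulder [[ -0.8 -39.7  85. ]]
specs [[-1.3 32.  85. ]]
stop [[-1.  52.6 85. ]]
plateback_top [[  -1.3 -260.9  140. ]]
rimL [[49.3 96.9 85. ]]
rimR [[  52.5 -101.8   85. ]]
nose [[   1.8 -116.7   85. ]]
specj [[  1.7 -67.1  85. ]]
specs [[-1.6 36.6 85. ]]
stop [[-4.1 63.4 85. ]]
[[-0.001  0.371  0.929]
 [-0.001  0.929 -0.371]
 [-1.    -0.001  0.   ]]
1.25 [[227.0, 347.0], [448.0, 331.0]] [[477.0, 134.0], [129.0, 128.0]]
1.35 [[225.0, 339.0], [444.0, 323.0]] [[476.0, 151.0], [127.0, 146.0]]
1.45 [[223.0, 331.0], [440.0, 315.0]] [[476.0, 170.0], [126.0, 164.0]]
1.55 [[221.0, 324.0], [437.0, 309.0]] [[476.0, 188.0], [125.0, 183.0]]
```

```bash
python3 -m crank '[[[-0.012,0,0,-6.7,0,0],[-0.012,0,0,-6.7,0,0],[-0.012,0,0,-6.7,0,0],[0,-0.042,0.0243,0,0,0],[0,-0.042,0.0243,0,0,0],[0,-0.042,0.0243,0,0,0],[0,-0.042,0.0243,0,0,0],[0,-0.042,0.0243,0,0,0]]]' 1 40
python3 -m crank '[[[0,-0.042,0.0243,0,0,0],[0,-0.042,0.0243,0,0,0],[0,-0.042,0.0243,0,0,0],[0,-0.042,0.0243,0,0,0],[0,-0.042,0.0243,0,0,0],[0,-0.042,0.0243,0,0,0],[0,-0.042,0.0243,0,0,0],[0,-0.042,0.0243,0,0,0]]]'
python3 -m crank '[[[0,-0.042,0.0243,0,0,0],[0,-0.042,0.0243,0,0,0],[0,-0.042,0.0243,0,0,0],[0,0,0,0,0,0],[0,0,0,0,0,0],[0,0,0,0,0,0]]]'
python3 -c "
from h import *
s=sense();print(D(s['tcp_pos']),s['joint_positions'],s['contact_force'],s['width'],delta(Wd(0,-302,110)),(R.from_quat(s['eef_rot']).as_matrix().T@np.c_[ex,ey]).round(4))"
```

```text
time_s: 0.9
tcp_pos: [0.3103, 0.2724, 0.281]
eef_rot: [0.01, 0.707, -0.01, 0.707]
contact_force: [1.2, -0.1, -0.5]
width: -0.003
time_s: 1.7
tcp_pos: [0.495, -0.0695, 0.2811]
eef_rot: [0.011, 0.707, -0.01, 0.707]
contact_force: [0.5, -0.0, -0.3]
width: -0.005
time_s: 2.3
tcp_pos: [0.5634, -0.1949, 0.2811]
eef_rot: [0.01, 0.707, -0.01, 0.707]
contact_force: [0.5, 0.5, 0.1]
width: -0.0
[[   0.59401673 -301.96893391  281.11851061]] [-3.33104103e-01  2.69632010e-01  2.15376726e-01  1.51742825e+00
  2.27610226e-04 -3.04444614e-01] [0.49318999 0.52573187 0.07026774] -0.00044489622942315573 [ 1.71118887e-01 -1.11242266e-04 -4.60874147e-04] [[-8.e-04  5.e-04]
 [-5.e-04  1.e+00]
 [ 1.e+00  5.e-04]]
```

```bash
python3 -m crank '[[[0.043,0,0,0,0,0],[0.043,0,0,0,0,0],[0.043,0,0,0,0,0],[0.042,0,0,0,0,0],[0,0,0,0,0,0],[0,0,0,0,0,0]]]'
python3 - <<'E'
from h import *
s=sense();print(D(s['tcp_pos']),s['contact_force'])
t=vision.read_camera("scene")[:,:,::-1]
cv2.imwrite("pics/s1.png",cv2.resize(t[180:330,200:400],(800,600),interpolation=cv2.INTER_CUBIC))
E
```

```text
time_s: 2.9
tcp_pos: [0.5634, -0.1943, 0.1114]
eef_rot: [0.01, 0.707, -0.01, 0.707]
contact_force: [0.1, -0.2, 1.4]
width: 0.004
[[   0.60296009 -301.45476641  111.43805406]] [ 0.11138381 -0.17353635  1.4139755 ]
```

View pics/s1.png

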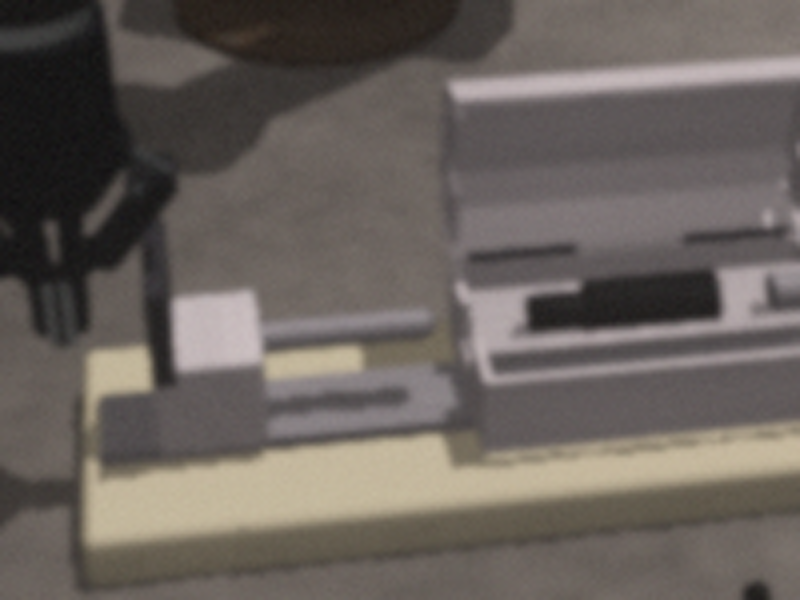

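The scene crop shows the shut gripper's knuckle link at about (160,180), just above the plate top at (150,225), so clearance is tight. I'll turn the tool 90° so that a plain finger flank does the pushing.

```bash
python3 -m crank '[[[0,0,0,8.2,0,0],[0,0,0,8.2,0,0],[0,0,0,8.2,0,0],[0,0,0,8.2,0,0],[0,0,0,8.2,0,0],[0,0,0,8.2,0,0],[0,0,0,8.2,0,0],[0,0,0,8.2,0,0]]]'
python3 -m crank '[[[0,0,0,8.2,0,0],[0,0,0,8.2,0,0],[0,0,0,8,0,0],[0,0,-0.008,0,0,0],[0,0,-0.007,0,0,0],[0,0,0,0,0,0],[0,0,0,0,0,0]]]'
python3 - <<'E'
from h import *
s=sense();print(D(s['tcp_pos']),s['contact_force'],R.from_quat(s['eef_rot']).as_matrix().round(3),s['joint_positions'])
E
for i in 1 2 3; do python3 -m crank '[[[0,0,-0.002,0,0,0],[0,0,-0.002,0,0,0],[0,0,-0.002,0,0,0]]]' | grep -E "tcp|force"; done
```

```text
time_s: 3.75
tcp_pos: [0.5657, -0.1958, 0.1143]
eef_rot: [0.394, 0.586, -0.393, 0.59]
contact_force: [1.0, -1.0, 0.2]
width: 0.001
time_s: 4.45
tcp_pos: [0.5645, -0.18, 0.111]
eef_rot: [0.507, 0.493, -0.507, 0.494]
contact_force: [-0.8, 0.9, -0.4]
width: 0.003
[[   1.32375798 -287.105169    110.98499927]] [-0.82333592  0.86901542 -0.36003571] [[ 0.001  1.    -0.027]
 [-0.    -0.027 -1.   ]
 [-1.     0.001  0.   ]] [-3.08655259e-01  2.82357632e-01 -1.41913859e-01  1.14556288e+00
 -7.29048595e-05  1.28892144e+00]
tcp_pos: [0.5643, -0.1743, 0.1102]
contact_force: [1.7, 0.7, 0.1]
tcp_pos: [0.5645, -0.1683, 0.1103]
contact_force: [0.9, -0.1, 0.4]
tcp_pos: [0.5647, -0.1647, 0.1104]
contact_force: [-0.9, -10.1, -1.1]
```

```bash
python3 -m crank '[[[0,0,-0.005,0,0,0],[0,0,-0.005,0,0,0],[0,0,-0.005,0,0,0],[0,0,-0.005,0,0,0]]]' | grep -E "tcp|force";python3 -m crank '[[[0,0,-0.005,0,0,0],[0,0,-0.005,0,0,0],[0,0,-0.005,0,0,0],[0,0,-0.005,0,0,0]]]' | grep -E "tcp|force"
for i in 1 2 3 4 5 6; do python3 -m crank '[[[0,0,-0.002,0,0,0]]]' | grep -E "tcp|force"; done
python3 - <<'E'
from h import *
t=vision.read_camera("top")[:,:,::-1]; s=vision.read_camera("scene")[:,:,::-1]
print(D(sense()["tcp_pos"]),sense()["contact_force"])
a=cv2.resize(t[188:268,200:420],(798,290),interpolation=cv2.INTER_CUBIC)
b=cv2.resize(s[215:305,215:460],(798,293),interpolation=cv2.INTER_CUBIC)
cv2.imwrite("pics/c2.png",np.vstack([a,b]))
E
```

```text
tcp_pos: [0.5652, -0.1449, 0.1104]
contact_force: [-0.6, -10.3, -1.2]
tcp_pos: [0.5658, -0.1248, 0.1103]
contact_force: [-0.6, -10.2, -0.6]
tcp_pos: [0.5659, -0.1225, 0.1103]
contact_force: [-1.7, -10.6, -0.4]
tcp_pos: [0.5659, -0.1207, 0.1104]
contact_force: [-0.3, -10.6, -0.5]
tcp_pos: [0.566, -0.1188, 0.1104]
contact_force: [-0.4, -10.3, -1.3]
tcp_pos: [0.566, -0.1171, 0.1104]
contact_force: [-0.9, -11.5, -1.7]
tcp_pos: [0.5661, -0.1152, 0.1104]
contact_force: [-0.9, -12.9, -1.0]
tcp_pos: [0.5661, -0.1132, 0.1104]
contact_force: [-0.5, -11.4, -0.8]
[[   0.96672425 -220.00163155  110.3740416 ]] [  0.18144276 -10.82889587  -0.698092  ]
```

View pics/c2.png

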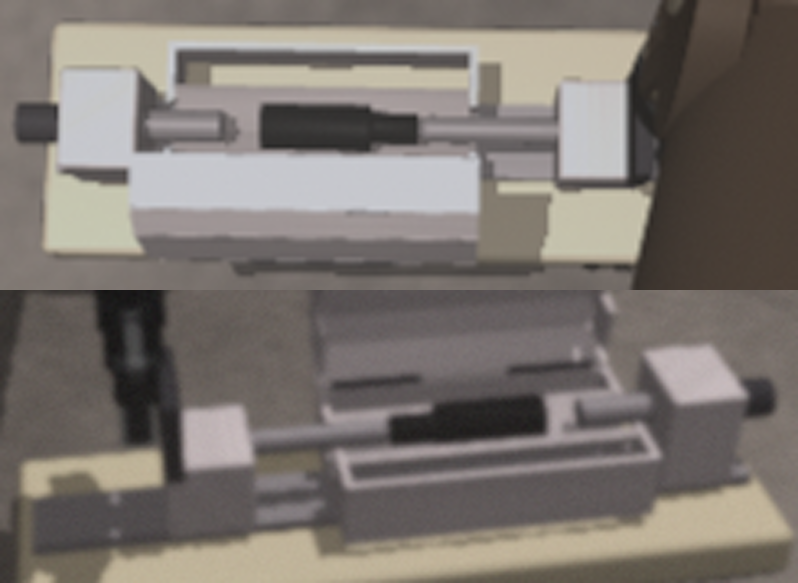

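The specimen is now riding on the nose, its stop-side end at (260,127) and the stop tip at about (237,127). That leaves a gap of about 14–16 mm, so I continue slowly.

```bash
python3 -m crank '[[[0,0,-0.002,0,0,0],[0,0,-0.002,0,0,0],[0,0,-0.002,0,0,0],[0,0,-0.002,0,0,0]]]' | grep -E "tcp|force"
for i in 1 2 3 4 5 6 ; do python3 -m crank '[[[0,0,-0.001,0,0,0]]]' | grep -E "tcp|force"|tr '\n' ' ';echo; done
```

```text
tcp_pos: [0.5664, -0.1053, 0.1104]
contact_force: [-0.8, -11.8, 0.4]
tcp_pos: [0.5664, -0.1042, 0.1104] contact_force: [-0.9, -11.5, -1.0] 
tcp_pos: [0.5664, -0.1032, 0.1104] contact_force: [-1.2, -12.0, -0.5] 
tcp_pos: [0.5665, -0.1023, 0.1104] contact_force: [-0.6, -11.2, -0.4] 
tcp_pos: [0.5665, -0.1013, 0.1104] contact_force: [0.2, -11.3, -0.8] 
tcp_pos: [0.5665, -0.1003, 0.1104] contact_force: [0.8, -10.3, -1.0] 
tcp_pos: [0.5665, -0.0993, 0.1104] contact_force: [-1.1, -11.4, -0.9]
```

```bash
for i in 1 2 3; do python3 -m crank '[[[0,0,-0.001,0,0,0]]]' | grep -E "tcp|force"|tr '\n' ' ';echo; done
```

```text
tcp_pos: [0.5666, -0.0983, 0.1104] contact_force: [-0.0, -11.7, 0.4] 
tcp_pos: [0.5666, -0.0973, 0.1104] contact_force: [-0.4, -11.6, -0.2] 
tcp_pos: [0.5666, -0.0963, 0.1104] contact_force: [-0.6, -12.0, -0.4]
```

```bash
for i in 1 2 3; do python3 -m crank '[[[0,0,-0.001,0,0,0]]]' | grep -E "tcp|force"|tr '\n' ' ';echo; done
```

```text
tcp_pos: [0.5667, -0.0953, 0.1104] contact_force: [-0.9, -11.9, -0.5] 
tcp_pos: [0.5667, -0.0943, 0.1104] contact_force: [-1.1, -11.3, -0.2] 
tcp_pos: [0.5667, -0.0933, 0.1103] contact_force: [-0.3, -11.0, -0.5]
```

```bash
for i in 1 2 3; do python3 -m crank '[[[0,0,-0.001,0,0,0]]]' | grep -E "tcp|force"|tr '\n' ' ';echo; done
```

```text
tcp_pos: [0.5667, -0.0923, 0.1104] contact_force: [-0.8, -12.6, -1.0] 
tcp_pos: [0.5668, -0.0913, 0.1104] contact_force: [-1.7, -10.5, -1.7] 
tcp_pos: [0.5668, -0.0903, 0.1104] contact_force: [-0.8, -12.0, -0.7]
```

```bash
for i in 1 2 3; do python3 -m crank '[[[0,0,-0.001,0,0,0]]]' | grep -E "tcp|force"|tr '\n' ' ';echo; done
```

```text
tcp_pos: [0.5668, -0.0892, 0.1103] contact_force: [-1.1, -11.3, -0.7] 
tcp_pos: [0.5668, -0.0883, 0.1104] contact_force: [0.1, -12.2, 0.3] 
tcp_pos: [0.5669, -0.0874, 0.1104] contact_force: [-1.4, -12.9, -0.8]
```

```bash
for i in 1 2; do python3 -m crank '[[[0,0,-0.001,0,0,0]]]' | grep -E "tcp|force"|tr '\n' ' ';echo; done
python3 - <<'E'
from h import *
t=vision.read_camera("top")[:,:,::-1]; s=vision.read_camera("scene")[:,:,::-1]
print(D(sense()["tcp_pos"]),sense()["contact_force"])
a=cv2.resize(t[208:238,200:350],(800,160),interpolation=cv2.INTER_CUBIC)
b=cv2.resize(s[225:285,290:450],(800,300),interpolation=cv2.INTER_CUBIC)
cv2.imwrite("pics/c3.png",np.vstack([a,b]))
E
```

```text
tcp_pos: [0.5669, -0.0867, 0.1104] contact_force: [-1.1, -14.3, -1.8] 
tcp_pos: [0.5669, -0.086, 0.1104] contact_force: [-1.1, -15.4, -0.5] 
[[   0.92307407 -192.97887414  110.38184241]] [ -1.42385748 -13.91337975  -0.17699519]
```

View pics/c3.png

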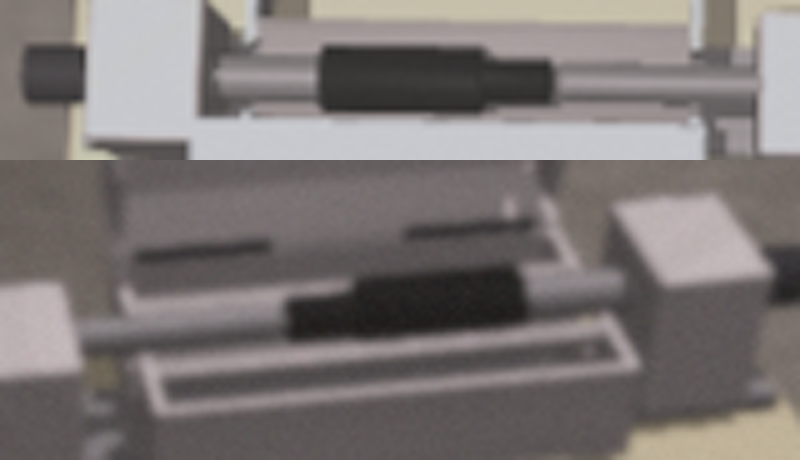

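The stop is touching: the specimen end at (320,78) meets the plunger. The force is up from 11.5 N to about 15.4 N, with the jaw about 2.1 mm past first contact. I add about 0.9 mm of travel.

```bash
for i in 1 2; do python3 -m crank '[[[0,0,-0.0006,0,0,0]]]' | grep -E "tcp|force"|tr '\n' ' ';echo; done
```

```text
tcp_pos: [0.5669, -0.0857, 0.1104] contact_force: [-1.1, -15.3, -1.5] 
tcp_pos: [0.5669, -0.0852, 0.1104] contact_force: [-0.9, -16.4, 0.0]
```

```bash
python3 -m crank '[[[0,0,-0.0005,0,0,0],[0,0,0,0,0,0]]]' | grep -E "tcp|force"|tr '\n' ' ';echo
python3 -m crank '[[[0,0,0.002,0,0,0],[0,0,0.006,0,0,0],[0,0,0.015,0,0,0],[0,0,0.02,0,0,0],[-0.03,0,0.01,0,0,0],[-0.045,0,0,0,0,0],[-0.045,0,0,0,0,0],[-0.045,0,0,0,0,0]]]'
python3 - <<'E'
from h import *
th=1.4
for t in (1.3,1.4,1.5): 
    e=np.array([np.cos(t),np.sin(t)]);n=np.array([-e[1],e[0]]);print(t,(70*e+40*n+[-55,85]).round(1))
print(D(sense()["tcp_pos"]))
t=vision.read_camera("top")[:,:,::-1]; s=vision.read_camera("scene")[:,:,::-1]
a=cv2.resize(t[208:238,200:350],(800,160),interpolation=cv2.INTER_CUBIC)
b=cv2.resize(s[190:280,290:450],(782,440),interpolation=cv2.INTER_CUBIC)
cv2.imwrite("pics/c4.png",np.vstack([a,cv2.copyMakeBorder(b,0,0,0,18,0)]))
E
```

```text
tcp_pos: [0.5669, -0.0849, 0.1104] contact_force: [-1.8, -16.0, -1.3] 
time_s: 10.55
tcp_pos: [0.5652, -0.1344, 0.277]
eef_rot: [0.507, 0.493, -0.507, 0.493]
contact_force: [0.8, 0.7, -0.5]
width: -0.001
1.3 [-74.8 163.1]
1.4 [-82.5 160.8]
1.5 [-89.9 157.7]
[[   0.60621738 -241.51632769  277.00476459]]
```

View pics/c4.png

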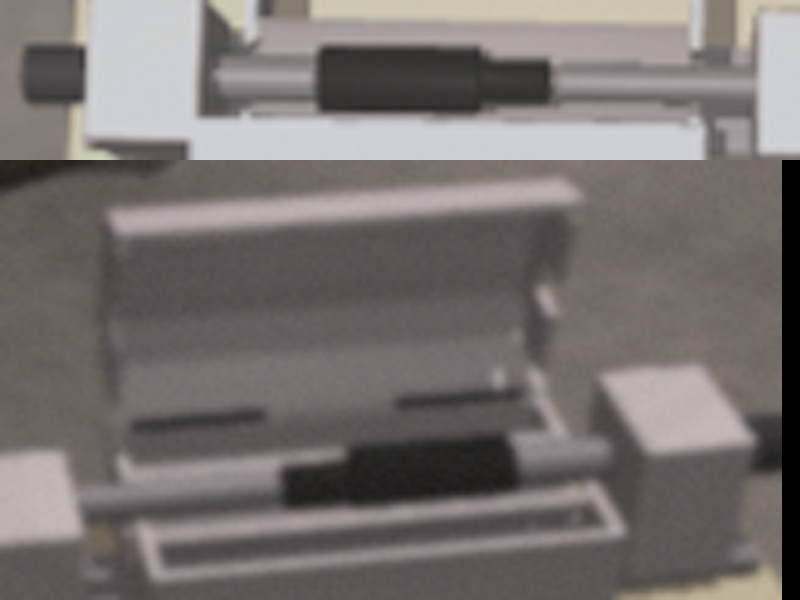

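The jaw stays put with no gap at either end after the release: specimen at (318–550,78), plunger and rod both touching it. Next is the lid.

```bash
python3 -m crank '[[[0,-0.021,-0.0403,0,0,0],[0,-0.021,-0.0403,0,0,0],[0,-0.021,-0.0403,0,0,0],[0,-0.021,-0.0403,0,0,0],[0,-0.021,-0.0403,0,0,0],[0,-0.0205,-0.0403,0,0,0]]]'|grep tcp
python3 -m crank '[[[0,0,0,-8.2,0,0],[0,0,0,-8.2,0,0],[0,0,0,-8.2,0,0],[0,0,0,-8.2,0,0],[0,0,0,-8.2,0,0],[0,0,0,-8.2,0,0],[0,0,0,-8.2,0,0],[0,0,0,-8.2,0,0]]]'|grep tcp
python3 -m crank '[[[0,0,0,-8.2,0,0],[0,0,0,-8.2,0,0],[0,0,0,-8,0,0],[0.034,0,0,0,0,0],[0.034,0,0,0,0,0],[0.034,0,0,0,0,0],[0,0,0,0,0,0]]]'
python3 - <<'E'
from h import *
s=sense();print(D(s['tcp_pos']),s['joint_positions'].round(2),R.from_quat(s['eef_rot']).as_matrix().round(3))
t=vision.read_camera("top")[:,:,::-1]; s=vision.read_camera("scene")[:,:,::-1]
a=cv2.resize(t[188:278,200:380],(560,280),interpolation=cv2.INTER_CUBIC)
b=cv2.resize(s[170:280,280:480],(560,308),interpolation=cv2.INTER_CUBIC)
cv2.imwrite("pics/c5.png",np.vstack([a,b]))
E
```

```text
tcp_pos: [0.4461, 0.1125, 0.275]
tcp_pos: [0.4471, 0.1112, 0.2748]
time_s: 12.75
tcp_pos: [0.4443, 0.1105, 0.1688]
eef_rot: [0.01, 0.71, -0.011, 0.704]
contact_force: [-0.6, -0.5, -0.1]
width: 0.004
[[-1.27343671e+02 -1.68634275e-01  1.68813566e+02]] [ 0.24  0.02 -0.32  1.24  0.    0.27] [[-0.008  0.029  1.   ]
 [-0.002  1.    -0.029]
 [-1.    -0.002 -0.008]]
```

View pics/c5.png

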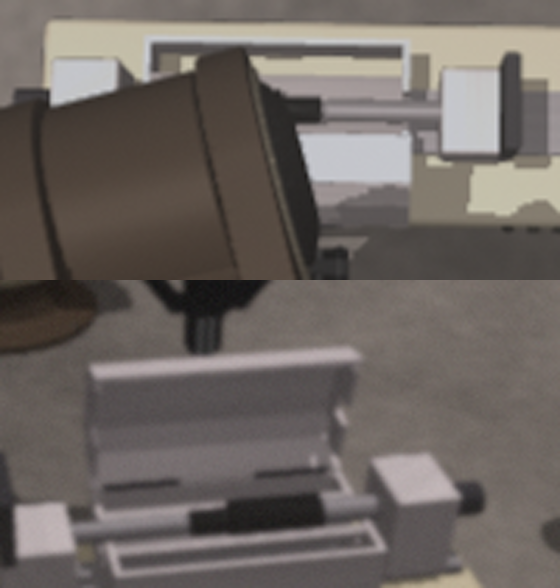

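The gripper stands on the robot side of the open lid, fingertips at about (205,345) in the lower view, mid-length. I now approach the roof.

```bash
python3 -m crank '[[[0,0,0.01,0,0,0],[0,0,0.008,0,0,0],[0,0,0,0,0,0]]]'|grep -E "tcp|force"|tr '\n' ' ';echo
for i in 1 2 3 4; do python3 -m crank '[[[0,0,0.002,0,0,0],[0,0,0.002,0,0,0]]]' | grep -E "tcp|force"|tr '\n' ' ';echo; done
python3 -c "
from h import *
s=sense();print(D(s['tcp_pos']),s['joint_positions'].round(2),R.from_quat(s['eef_rot']).as_matrix().round(3))"
```

```text
tcp_pos: [0.4673, 0.1113, 0.1745] contact_force: [-0.7, -0.2, -0.2] 
tcp_pos: [0.4694, 0.111, 0.1736] contact_force: [-0.9, -0.1, 0.1] 
tcp_pos: [0.4732, 0.1108, 0.1733] contact_force: [0.1, -0.1, 0.1] 
tcp_pos: [0.4772, 0.1107, 0.1733] contact_force: [0.2, 1.0, -0.8] 
tcp_pos: [0.4798, 0.1106, 0.1735] contact_force: [-8.3, 0.8, 8.3] 
[[-91.89952616   0.96310269 173.51784428]] [ 0.23  0.08 -0.25  1.24  0.    0.25] [[-0.003  0.029  1.   ]
 [ 0.     1.    -0.029]
 [-1.     0.    -0.003]]
```

```bash
python3 -c "
import numpy as np
p=np.linspace(1.905,.519,29);x=79*np.cos(p);z=79*np.sin(p)
for i,(a,b) in enumerate(zip(-np.diff(z),np.diff(x))):print('[%.4f,0,%.4f,0,0,0]'%(a/1000,b/1000),end=',\n'if i%4==3 else ',')"
```

```text
[-0.0012,0,0.0037,0,0,0],[-0.0010,0,0.0038,0,0,0],[-0.0008,0,0.0038,0,0,0],[-0.0006,0,0.0039,0,0,0],
[-0.0004,0,0.0039,0,0,0],[-0.0002,0,0.0039,0,0,0],[-0.0000,0,0.0039,0,0,0],[0.0001,0,0.0039,0,0,0],
[0.0003,0,0.0039,0,0,0],[0.0005,0,0.0039,0,0,0],[0.0007,0,0.0038,0,0,0],[0.0009,0,0.0038,0,0,0],
[0.0011,0,0.0038,0,0,0],[0.0013,0,0.0037,0,0,0],[0.0015,0,0.0036,0,0,0],[0.0016,0,0.0035,0,0,0],
[0.0018,0,0.0035,0,0,0],[0.0020,0,0.0034,0,0,0],[0.0021,0,0.0033,0,0,0],[0.0023,0,0.0032,0,0,0],
[0.0025,0,0.0030,0,0,0],[0.0026,0,0.0029,0,0,0],[0.0027,0,0.0028,0,0,0],[0.0029,0,0.0026,0,0,0],
[0.0030,0,0.0025,0,0,0],[0.0031,0,0.0023,0,0,0],[0.0032,0,0.0022,0,0,0],[0.0033,0,0.0020,0,0,0],
```

```bash
python3 -m crank '[[[-0.0012,0,0.0037,0,0,0],[-0.0010,0,0.0038,0,0,0],[-0.0008,0,0.0038,0,0,0],[-0.0006,0,0.0039,0,0,0]]]'|grep -E "tcp|force"|tr '\n' ' ';echo
python3 -m crank '[[[-0.0004,0,0.0039,0,0,0],[-0.0002,0,0.0039,0,0,0],[0,0,0.0039,0,0,0],[0.0001,0,0.0039,0,0,0]]]'|grep -E "tcp|force"|tr '\n' ' ';echo
python3 -c "
from h import *
s=sense();p=D(s['tcp_pos'])[0];print(p,np.hypot(p[0]+11+55,p[2]-14-85))"
```

```text
tcp_pos: [0.4954, 0.1102, 0.177] contact_force: [-4.6, 0.2, 2.5] 
tcp_pos: [0.5121, 0.1098, 0.1772] contact_force: [-3.1, 0.5, 0.8] 
[-59.52277637   1.02164119 177.24529304] 78.51293083774628
```

```bash
python3 -m crank '[[[0.0003,0,0.0039,0,0,0],[0.0005,0,0.0039,0,0,0],[0.0007,0,0.0038,0,0,0],[0.0009,0,0.0038,0,0,0]]]'|grep -E "tcp|force"|tr '\n' ' ';echo
python3 -m crank '[[[0.0011,0,0.0038,0,0,0],[0.0013,0,0.0037,0,0,0],[0.0015,0,0.0036,0,0,0],[0.0016,0,0.0035,0,0,0]]]'|grep -E "tcp|force"|tr '\n' ' ';echo
python3 -m crank '[[[0.0018,0,0.0035,0,0,0],[0.0020,0,0.0034,0,0,0],[0.0021,0,0.0033,0,0,0],[0.0023,0,0.0032,0,0,0]]]'|grep -E "tcp|force"|tr '\n' ' ';echo
python3 -c "
from h import *
s=sense();p=D(s['tcp_pos'])[0];r=np.array([p[0]+66,p[2]-99]);print(p,r,np.hypot(*r),np.arctan2(r[1],r[0])-.532)"
```

```text
tcp_pos: [0.5276, 0.1092, 0.1748] contact_force: [-3.0, 0.6, -0.3] 
tcp_pos: [0.5423, 0.1088, 0.1695] contact_force: [-3.5, 0.0, 0.2] 
tcp_pos: [0.5557, 0.1084, 0.1612] contact_force: [-2.5, 0.4, 1.8] 
[-15.89769115   0.98247422 161.19557254] [50.10230885 62.19557254] 79.86570350426992 0.3606739001284214
```

```bash
python3 -m crank '[[[0.0025,0,0.0030,0,0,0],[0.0026,0,0.0029,0,0,0],[0.0027,0,0.0028,0,0,0],[0.0014,0,0.0013,0,0,0],[0.0014,0,0.0013,0,0,0]]]'|grep -E "tcp|force"|tr '\n' ' ';echo
python3 -m crank '[[[0.0015,0,0.0012,0,0,0],[0.0015,0,0.0012,0,0,0],[0.0015,0,0.0011,0,0,0],[0.0015,0,0.0011,0,0,0]]]'|grep -E "tcp|force"|tr '\n' ' ';echo
python3 -c "
from h import *
s=sense();p=D(s['tcp_pos'])[0];r=np.array([p[0]+66,p[2]-99]);print(p,r,np.hypot(*r),np.arctan2(r[1],r[0])-.532)"
```

```text
tcp_pos: [0.5669, 0.1081, 0.1506] contact_force: [-2.3, -0.5, 2.2] 
tcp_pos: [0.5714, 0.108, 0.1447] contact_force: [-0.5, -0.6, 1.0] 
[ -0.20740535   0.99843704 144.70826029] [65.79259465 45.70826029] 80.1118628462968 0.0751820410143983
```

```bash
for i in 1 2 3 ; do python3 -m crank '[[[0.001,0,0.0005,0,0,0],[0.001,0,0.0004,0,0,0]]]'|grep -E "tcp|force"|tr '\n' ' ';echo; done
for i in 1 2; do python3 -m crank '[[[0.0005,0,0,0,0,0],[0.0005,0,0,0,0,0]]]'|grep -E "tcp|force"|tr '\n' ' ';echo; done
```

```text
tcp_pos: [0.5726, 0.108, 0.1429] contact_force: [0.5, 0.0, 2.6] 
tcp_pos: [0.5737, 0.1079, 0.1411] contact_force: [2.3, 0.1, 3.7] 
tcp_pos: [0.5748, 0.1079, 0.1392] contact_force: [2.7, -0.7, 4.6] 
tcp_pos: [0.5749, 0.1079, 0.139] contact_force: [1.7, -1.2, 10.8] 
tcp_pos: [0.5749, 0.1079, 0.139] contact_force: [-0.9, -2.4, 16.8]
```

The TCP stopped at z 0.139, so the tip is at 0.125, the height of the shut roof, and the force climbed to 17 N. The lid is seated. I retreat and check.

```bash
python3 -m crank '[[[-0.003,0,0,0,0,0],[-0.01,0,0,0,0,0],[-0.03,0,0,0,0,0],[-0.045,0,0,0,0,0],[-0.03,0,-0.03,0,0,0],[0,0,-0.045,0,0,0],[0,0,-0.045,0,0,0],[0,0,-0.045,0,0,0]]]'
python3 -m crank '[[[0,0.04,-0.02,0,0,0],[0,0.045,0,0,0,0],[0,0.045,0,0,0,0],[0,0.045,0,0,0,0],[0,0.03,0,0,0,0],[0,0,0,0,0,0]]]'|grep -E "tcp|force"
python3 - <<'E'
from h import *
t=vision.read_camera("top")[:,:,::-1]; s=vision.read_camera("scene")[:,:,::-1]
a=cv2.resize(t[130:350,110:520],(560,300),interpolation=cv2.INTER_CUBIC)
b=cv2.resize(s[200:330,200:480],(646,300),interpolation=cv2.INTER_CUBIC)
cv2.imwrite("pics/c6.png",np.vstack([cv2.copyMakeBorder(a,0,0,0,86,0),b]))
for P in [(-100,"y-"),(100,"y+")]:
    print(proj("scene",[Wd(55,P[0],85)]).round(1))
print(((proj("scene",[Wd(55,-100,85),Wd(55,100,85),Wd(25,-100,125),Wd(25,100,125)])-[200,200])*2.307+[0,300]).round(0).tolist())
E
```

```text
time_s: 18.65
tcp_pos: [0.4068, 0.1126, 0.2545]
eef_rot: [0.01, 0.708, -0.01, 0.706]
contact_force: [0.4, 1.5, 0.6]
width: -0.001
tcp_pos: [0.3941, 0.321, 0.2536]
contact_force: [-0.1, -0.3, -0.6]
[[320.9 276.1]]
[[418.1 266.7]]
[[279.0, 476.0], [503.0, 454.0], [273.0, 417.0], [497.0, 397.0]]
```

View pics/c6.png

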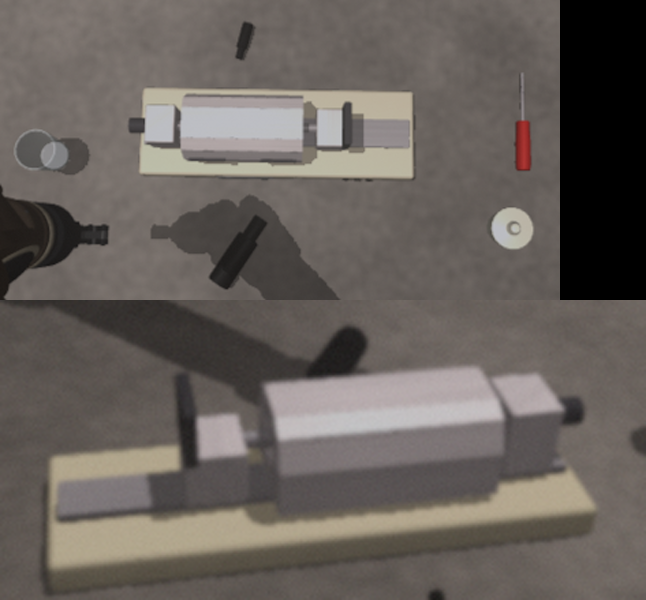

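The lid is shut: its roof edge at (275,415)–(500,400) matches the predicted (273,417)–(497,397). The jaw is in place, the bystanders are where they were, and the arm is clear.

```bash
python3 -c "
from workcell import order,sense
print(sense()['contact_force'],sense()['time_s']);print(order.sign_off())"
```

```text
[-0.66967813 -0.15784571 -0.66520425] 19.35
the job is handed in; nothing more can be done
None
```

The specimen is clamped between the jaw's nose and the spring stop at an estimated 5–6 N, the lid is shut, and the job was handed in at about 19.4 s.

- **Clamping:** I pushed the jaw with the shut fingers until the wrist force rose from 11.5 N to about 16–16.4 N. The jaw was then about 3 mm past first contact with the stop. The two readings differ slightly: the force rise gives about 5 N and the travel about 6 N. After I released the jaw, no gap showed at either end of the specimen.
- **Lid:** I swung it down slowly along its arc, and it stopped at the shut roof height (tip at z 0.125 m). I pressed it to 17 N to seat it. In the last picture the roof edge matched the predicted shut position to within a few pixels of the enlarged crop.
- **Surroundings:** The beaker, screwdriver and crucible look untouched in the last picture, and the arm was clear of everything.
- **Disagreements:**
  - The overhead picture taken during the push put the remaining gap to the stop at 14–16 mm, but it turned out to be about 25 mm, so I went by force instead.
  - Once the lid was shut, the clamp could not be seen, so I did not recheck it then.

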